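Free the ball stud from the camera base plate

TASK

On the round camera base plate, push the ball-headed stud along its curved slot to the wide exit gap at the slot's end, lift it out there, and stand it upright on its foot in the shallow square metal tray. Leave the square-headed stud in its place in the other slot.

Things in the scene. Friction and masses are not known exactly. Their poses are not given: they have to be found in the camera images.
- ball_stud: Loose steel stud, 150 g: ball 30 mm across on top (centre 46 mm, top 61 mm above the origin), neck 10 mm thick, round foot 34 mm across and 7 mm thick, captive under the plate's cover. Origin: centre of the foot's underside; z up the stud. Starts upright near the closed end of either slot, 78 to 94 mm of arc short of its gap. Greased, slides easily held or pushed; can tilt about 5 degrees in the slot.
- base_plate: Fixed dark round plate 200 mm across, cover top 18 mm above the table. Origin: centre, at table height. Two 16 mm slots on a 65 mm radius, each a quarter turn counterclockwise from above: from +x to an exit gap centred at (0, 65 mm), and from -x to one at (0, -65 mm). Gaps are 50 mm along by 48 mm across; only there can the foot rise. Feet stand 4 mm above the table, under a 4 mm cover.
- square_stud: Loose steel stud like the other but with a flat square head 26 x 26 mm and 18 mm high, top 55 mm above its origin (centre of the foot's underside). It stands in the slot opposite the ball stud and stays there.
- parts_tray: Fixed shallow square open tray of bare aluminium, 120 x 120 mm, 18 mm high, 3 mm walls and floor, empty. Origin: centre of its underside at table height; x and y along its sides. It lies left or right of the table's middle, the plate on the other side.
Things that resemble listed ones, but are neither listed nor needed, are in the scene too. What is shaped like the ball_stud but green, pink or red is not meant.

How it is judged:
By the outcome, as a careful person would: the job done as asked, in the order asked, and still so for the second after the job is handed in, with the robot touching nothing.
It also fails if it takes over 51 s, if anything falls off the work surface, if the arm or the gripper's body presses on something with over 40 N, if the wrist force passes 120 N, or if a joint passes its speed limit or range.

ROBOT

A 6-joint arm with a two-finger parallel gripper is mounted at the origin on the work surface. World frame = base frame: x ahead of the robot, y to its left, z up, the work surface at z = 0. Lengths are in m, angles in rad, forces in N, time in s.
With the tool pointing down it reaches from about 0.325 to 0.9 m from the base axis. Payload 6.1 kg.
Tool frame: the origin (TCP) lies midway between the tips of the shut fingers; the grasp point (between the pads) lies 19 mm behind it (arm.hold_point_z is the distance from the TCP to the grasp point, in m); z points along the fingers, x is the direction in which the jaws open and shut, and the axes are right-handed (so a half turn about z gives the same grasp; the last joint's range is limited). The gripper opens to 85 mm and grips with 20 to 120 N. Pads are 22 mm wide; open, the fingers measure 114 mm over their backs; the gripper's body (76 mm by 85 mm) begins 54 mm behind the grasp point. The pads swing forward as they close: fully open they stand 13 mm farther back than shut.
Start: joints at [1.165, 0.22, 1.526, -0, 1.395, -0.126], TCP at [0.173, 0.601, 0.231] pointing down, gripper open.
Joint ranges: [-2.98, 2.98], [-0.91, 2.08], [0.09, 2.57], [-1.24, 4.39], [0.2, 2.65], [-2.68, 2.68]. Speed limits (rad/s): [2.57, 2.57, 3.01, 3.14, 3.14, 3.14].

INTERFACE

Orientations are given as a unit quaternion [w, x, y, z].
In Python, from cell import arm, cams, job gives the robot as it stands.
- The arm moves only by the shell command python3 -m creep 'ROWS' [FORCE]. ROWS is JSON, a list of rows, each an object with "xyz": the shift along the tool's x, y, z in mm, a list of three; "turn": the turn, a rotation vector about the tool's x, y, z in degrees, a list of three; "claw": the opening in per cent of the stroke, from 0 (shut) to 100 (fully open). A call has 1 to 8 rows; each row shifts and turns the commanded pose from where the row before left it, along the tool's axes as they then stand; what a row does not reach is not made up. A row lasts 1/12 s, in which the tool goes at most 41.7 mm and 7.16 degrees, less where a joint would pass 70% of its speed; a pose out of reach is approached as far as the arm can. A call with a gripper value outside its range is refused whole. The fingers move at their own pace and stop on an object; FORCE is the grip in N (left out, the last holds). Time passes only in rows, so rows that do not move let the fingers close. It gives the time, the measured TCP pose, the force and the opening at its end, in the units of the state.
- arm.state(): the state, without advancing time (a new reading comes with each control period).
- cams.grab_frame(name): name is "scene" or "top"; returns a dict with "img" (480x640x3 uint8, red, green, blue), "intrinsics" (3x3 intrinsics, pixels), "pose" (4x4, takes a point from camera to world coordinates). Camera axes: x right, y up, looking along -z (the intrinsics and any distortion apply to the point x, -y, -z); pixel columns grow to the right and rows downward; lengths in m; the calibration is good to about 2 mm. A picture is of the moment at which its call begins. There is no depth.
- job.hand_in(): hands the job in, once; it reports no verdict.
The state is a dict: "clock": time; "joint_pos": joint angles; "qvel": joint speeds; "tau": joint torques, N m; "eef_pos": TCP position; "tcp_rot": TCP orientation; "wrist_force": force on the tool from outside, world axes, zero at the start; "torque": the same for the moment, N m; "gripper_width": opening from 0.0 (shut) to 1.0 (fully open).
Only numpy, scipy, OpenCV 4.12 (cv2) and the standard library are available. Lean on these libraries where they do the work, as an engineer would, in place of code of your own. Each camera call takes 0.05 s, during which the arm holds its last target. There are 200 camera calls.

## Working session

There is one attempt and no reset: what is moved stays moved. The work goes in short steps, Python scripts to look and compute and a shell command to move; the robot and the scene stay as the last step left them, time stands still between calls to the robot, and variables do not carry over. Pictures are saved under pics/ and viewed, about 8 in all and at most 12, crops included, and the job is handed in when it is done.

```bash
mkdir -p pics; ls
python3 - <<'E'
from cell import arm,cams
import cv2
for n in("top","scene"):
    f=cams.grab_frame(n); cv2.imwrite(f"pics/{n}0.png",f["img"][:,:,::-1]); print(n,f["intrinsics"].tolist(),f["pose"].round(4).tolist(),[k for k in f])
print(arm.state(), arm.hold_point_z)
E
```

```text
pics
top [[482.30401920598905, 0.0, 313.33560342037134], [0.0, 482.30401920598905, 240.48279728328058], [0.0, 0.0, 1.0]] [[0.0067, 0.9862, -0.1654, 0.4416], [-0.9999, 0.0087, 0.0112, 0.0976], [0.0125, 0.1653, 0.9862, 0.9095], [0.0, 0.0, 0.0, 1.0]] ['img', 'intrinsics', 'pose']
scene [[479.6592276444784, 0.0, 319.37374233246953], [0.0, 479.6592276444784, 241.8744970599694], [0.0, 0.0, 1.0]] [[-0.8312, -0.3593, 0.4243, 0.9852], [0.5558, -0.5586, 0.6157, 0.634], [0.0158, 0.7475, 0.664, 0.6722], [0.0, 0.0, 0.0, 1.0]] ['img', 'intrinsics', 'pose']
{'clock': 0.1, 'joint_pos': array([ 1.16487532e+00,  2.21171075e-01,  1.52748541e+00,  1.58532404e-05,
        1.39469224e+00, -1.26108203e-01]), 'qvel': array([ 0.00032332, -0.00025534, -0.00296675,  0.00015735,  0.001225  ,
        0.0005608 ]), 'tau': array([ 1.44351881e-03, -4.98241067e+01, -3.90547836e+01, -2.58695818e-04,
        5.63887166e-03,  2.97836550e-05]), 'eef_pos': array([0.17239976, 0.6001939 , 0.23029986]), 'tcp_rot': array([ 4.29035614e-04,  7.98804555e-01,  6.01589987e-01, -7.66119159e-04]), 'wrist_force': array([-0.33186362, -0.3757065 , -0.78526359]), 'torque': array([ 0.01487396,  0.02791116, -0.03639419]), 'gripper_width': 0.9951036608222322} 0.0187
```

View pics/top0.png

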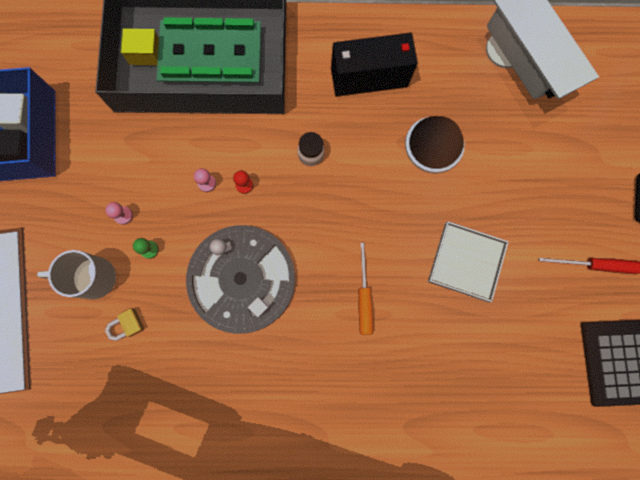

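View pics/scene0.png

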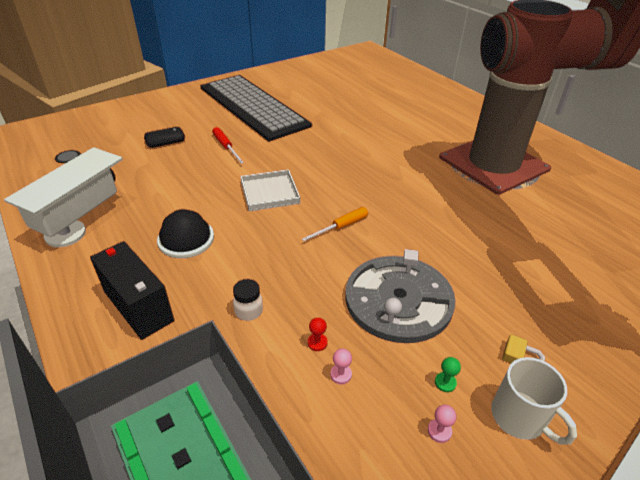

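Candidates for the ball stud in the top view: grey ball on the plate (219,246), the pink ones (203,177) and (115,211), red (241,180) and green (143,246). The grey one in the plate's slot is the one to use, and the square stud is at (262,305). The gaps are at (208,290) and (272,265), and the tray is at (469,261). Counterclockwise from the ball leads to the left gap.

```bash
cat > h.py <<'E'
import numpy as np,cv2
from cell import arm,cams
from scipy.spatial.transform import Rotation as R
def ray(f,u,v):
    K=f["intrinsics"];P=f["pose"];d=np.array([(u-K[0,2])/K[0,0],-(v-K[1,2])/K[1,1],-1.]);return P[:3,3],P[:3,:3]@d
def plane(f,u,v,z):
    o,d=ray(f,u,v);return o+d*(z-o[2])/d[2]
def proj(f,p):
    P=f["pose"];K=f["intrinsics"];c=P[:3,:3].T@(np.array(p)-P[:3,3]);return K[0,0]*c[0]/-c[2]+K[0,2],K[1,1]*-c[1]/-c[2]+K[1,2]
def meet(a,b):
    (o1,d1),(o2,d2)=a,b;A=np.stack([d1,-d2],1);s=np.linalg.lstsq(A,o2-o1,rcond=None)[0];p,q=o1+d1*s[0],o2+d2*s[1];return (p+q)/2,np.linalg.norm(p-q)
def crop(f,u,v,w,h,k):
    i=f["img"][v-h:v+h,u-w:u+w,::-1];return cv2.resize(i,None,fx=k,fy=k,interpolation=cv2.INTER_CUBIC)
E
python3 - <<'E'
from h import *
t=cams.grab_frame("top");s=cams.grab_frame("scene")
a=crop(t,240,278,65,60,5);b=crop(s,400,295,65,60,5)
a=cv2.resize(a,(400,370));b=cv2.resize(b,(400,370));cv2.imwrite("pics/c1.png",np.hstack([a,b]))
hsv=cv2.cvtColor(t["img"],cv2.COLOR_RGB2HSV)
# plate
m=((hsv[...,1]<70)).astype(np.uint8)*255
m=cv2.morphologyEx(m,cv2.MORPH_OPEN,np.ones((3,3)))
for c in cv2.findContours(m,cv2.RETR_EXTERNAL,cv2.CHAIN_APPROX_NONE)[0]:
    if cv2.contourArea(c)<2500: continue
    x,y,w,h=cv2.boundingRect(c)
    if 180<x<200 and 210<y<250:
        H=cv2.convexHull(c)[:,0]; pts=np.array([plane(t,u,v,.018)[:2] for u,v in H],np.float32);print("plate",cv2.fitEllipse(pts))
    if 420<x<440:
        pts=np.array([plane(t,u,v,.018)[:2] for u,v in c[:,0]],np.float32);print("tray",cv2.minAreaRect(pts))
    print(x,y,w,h)
E
```

```text
0 231 25 162
plate ((0.5195382833480835, 0.22204023599624634), (0.19803984463214874, 0.198762908577919), 171.88180541992188)
187 226 108 107
tray ((0.5550416111946106, -0.20224297046661377), (0.12273585051298141, 0.1214117556810379), 71.51464080810547)
429 222 79 80
115 0 525 112
```

View pics/c1.png

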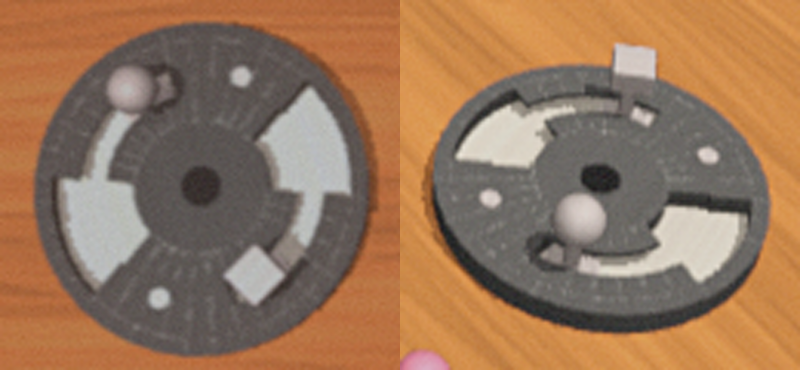

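The crop confirms the choice: the ball is at top (217.6,246.6), scene (393,305.5), and the slot runs counterclockwise to the left gap at about (208,290).

Run:
```python
from h import *
t=cams.grab_frame("top");s=cams.grab_frame("scene")
c=np.array([.5195,.222])
p,e=meet(ray(t,217.6,246.6),ray(s,393.1,305.5));print("ball",p,e)
d=p[:2]-c;print("r",np.hypot(*d),"ang",np.degrees(np.arctan2(d[1],d[0])))
print("ball top@.05",plane(t,217.6,246.6,.05),"scene",plane(s,393.1,305.5,.05))
print("plate ctr scene (hub hole)",plane(s,335+200/3.08,235+180/3.08,.018),"top",plane(t,175+201/3.08,218+186/3.08,.018))
for n,g in (("L",[(58,178),(133,182),(148,238),(97,290)]),("R",[(313,87),(350,193),(275,190),(260,140)])):
    for u,v in g:
        q=plane(t,175+u/3.08,218+v/3.08,.018)[:2]-c;print(n,np.hypot(*q).round(4),np.degrees(np.arctan2(q[1],q[0])).round(1))
h=cv2.cvtColor(t["img"],cv2.COLOR_RGB2HSV)
# screws: small bright spots
for u,v in((241,76),(159,298)):
    q=plane(t,175+u/3.08,218+v/3.08,.018)[:2]-c;print("screw",np.hypot(*q),np.degrees(np.arctan2(q[1],q[0])))
# tray in scene
hs=cv2.cvtColor(s["img"],cv2.COLOR_RGB2HSV);m=((hs[...,1]<70)).astype(np.uint8)*255;m[:160]=0;m[220:]=0;m[:,:230]=0;m[:,310:]=0
cc=max(cv2.findContours(m,0,1)[0],key=cv2.contourArea);print("tray scene",cv2.minAreaRect(np.array([plane(s,u,v,.014)[:2] for u,v in cc[:,0]],np.float32)))
st=arm.state();print(st["eef_pos"],R.from_quat(np.roll(st["tcp_rot"],-1)).as_matrix().round(3).tolist(),st["clock"])
```

```text
ball [0.57274694 0.26039197 0.0495287 ] 0.0009525079582633416
r 0.06564434209590375 ang 35.79226225438314
ball top@.05 [0.57300351 0.25995797 0.05      ] scene [0.57271928 0.26100845 0.05      ]
plate ctr scene (hub hole) [0.52196998 0.22636455 0.018     ] top [0.51888595 0.22191953 0.018     ]
L 0.0857 87.7
L 0.0407 87.9
L 0.0441 136.3
L 0.0864 136.5
R 0.0892 -47.7
R 0.0895 -92.6
R 0.0445 -93.4
R 0.0442 -51.7
screw 0.07001067757597107 -18.48710072985548
screw 0.07085233004831586 161.37442680424692
tray scene ((0.5582461953163147, -0.19681987166404724), (0.14204466342926025, 0.12207742780447006), 71.60099792480469)
[0.17252038 0.6005326  0.23094719] [[0.276, 0.961, -0.0], [0.961, -0.276, -0.001], [-0.001, -0.0, -1.0]] 0.3
```

Measured: ball at (0.573, 0.260), 36° around the plate. Gap centre is at about 111°, so (0.496, 0.283). The current tool yaw of 74° happens to be radial at mid-slot, so no turn is needed.

```bash
python3 -m creep '[{"xyz":[-15,33,0],"turn":[0,0,0],"claw":100},{"xyz":[-15,33,0],"turn":[0,0,0],"claw":100},{"xyz":[-15,33,0],"turn":[0,0,0],"claw":100},{"xyz":[-15,33,0],"turn":[0,0,0],"claw":100},{"xyz":[-15,33,0],"turn":[0,0,0],"claw":100},{"xyz":[-15,33,0],"turn":[0,0,0],"claw":100},{"xyz":[-15,33,0],"turn":[0,0,0],"claw":100},{"xyz":[-15,33,0],"turn":[0,0,0],"claw":100}]' 40
cat > go.py <<'E'
import sys
from h import *
st=arm.state();M=R.from_quat(np.roll(st["tcp_rot"],-1)).as_matrix()
T=np.array([float(a) for a in sys.argv[1:4]]);print("tcp",st["eef_pos"].round(4),"to go mm",(M.T@(T-st["eef_pos"])*1000).round(1),"z",M[:,2].round(3),"t",st["clock"],"F",st["wrist_force"].round(1),"w",round(st["gripper_width"],3))
E
python3 go.py .5727 .2604 .10
```

```text
clock: 0.97
eef_pos: [0.3943, 0.4111, 0.2314]
tcp_rot: [-0.0, 0.799, 0.602, 0.0]
wrist_force: [-0.5, 1.2, 0.6]
gripper_width: 1.002
tcp [0.3943 0.4111 0.2314] to go mm [-95.7 213.1 131.4] z [ 0.  0. -1.] t 0.9667 F [-0.5  1.2  0.6] w 1.002
```

```bash
python3 -m creep '[{"xyz":[-15,33,5],"turn":[0,0,0],"claw":100},{"xyz":[-15,33,10],"turn":[0,0,0],"claw":100},{"xyz":[-15,33,10],"turn":[0,0,0],"claw":100},{"xyz":[-15,33,10],"turn":[0,0,0],"claw":100},{"xyz":[-15,33,10],"turn":[0,0,0],"claw":100},{"xyz":[-14,30,20],"turn":[0,0,0],"claw":100},{"xyz":[0,0,30],"turn":[0,0,0],"claw":100},{"xyz":[0,0,0],"turn":[0,0,0],"claw":100}]' >/dev/null
python3 go.py .5727 .2604 .10
```

```text
tcp [0.5537 0.27   0.1299] to go mm [-3.7 21.1 29.8] z [-0.009 -0.003 -1.   ] t 1.6333 F [-1.8 -0.7 -0.8] w 1.001
```

```bash
python3 -m creep '[{"xyz":[-2,10,0],"turn":[0,0,0],"claw":100},{"xyz":[-2,11,10],"turn":[0,0,0],"claw":100},{"xyz":[0,0,20],"turn":[0,0,0],"claw":100},{"xyz":[0,0,0],"turn":[0,0,0],"claw":100},{"xyz":[0,0,0],"turn":[0,0,0],"claw":100}]' >/dev/null
python3 go.py .5727 .2604 .028
python3 - <<'E'
from h import *
t=cams.grab_frame("top");s=cams.grab_frame("scene")
a=cv2.resize(crop(t,225,265,65,60,5),(400,370));b=cv2.resize(crop(s,395,280,80,74,5),(400,370));cv2.imwrite("pics/c2.png",np.hstack([a,b]))
E
```

```text
tcp [0.5748 0.264  0.107 ] to go mm [-4.  -0.9 79. ] z [-0.001 -0.    -1.   ] t 2.05 F [-0.4  0.5  0.4] w 0.998
```

View pics/c2.png

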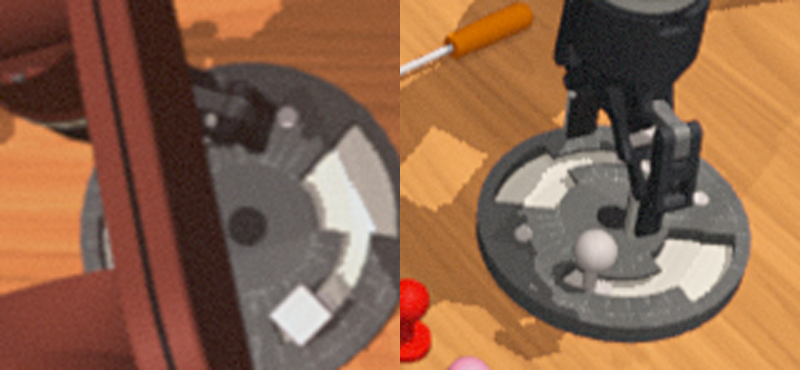

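The crop shows the ball at (596,250) in the right half, between the open fingers' ground lines and below them. It looks clear to descend.

```bash
python3 -m creep '[{"xyz":[-4,-1,10],"turn":[0,0,0],"claw":100},{"xyz":[0,0,20],"turn":[0,0,0],"claw":100},{"xyz":[0,0,20],"turn":[0,0,0],"claw":100},{"xyz":[0,0,15],"turn":[0,0,0],"claw":100},{"xyz":[0,0,14],"turn":[0,0,0],"claw":100},{"xyz":[0,0,0],"turn":[0,0,0],"claw":100},{"xyz":[0,0,0],"turn":[0,0,0],"claw":100}]' >/dev/null
python3 go.py .5727 .2604 .028
python3 - <<'E'
from h import *
s=cams.grab_frame("scene")
cv2.imwrite("pics/c3.png",crop(s,395,280,80,74,5))
E
```

```text
tcp [0.5724 0.2597 0.0268] to go mm [ 0.7  0.1 -1.2] z [-0.001 -0.    -1.   ] t 2.7333 F [-0.5 -0.1 -0.3] w 0.998
```

View pics/c3.png

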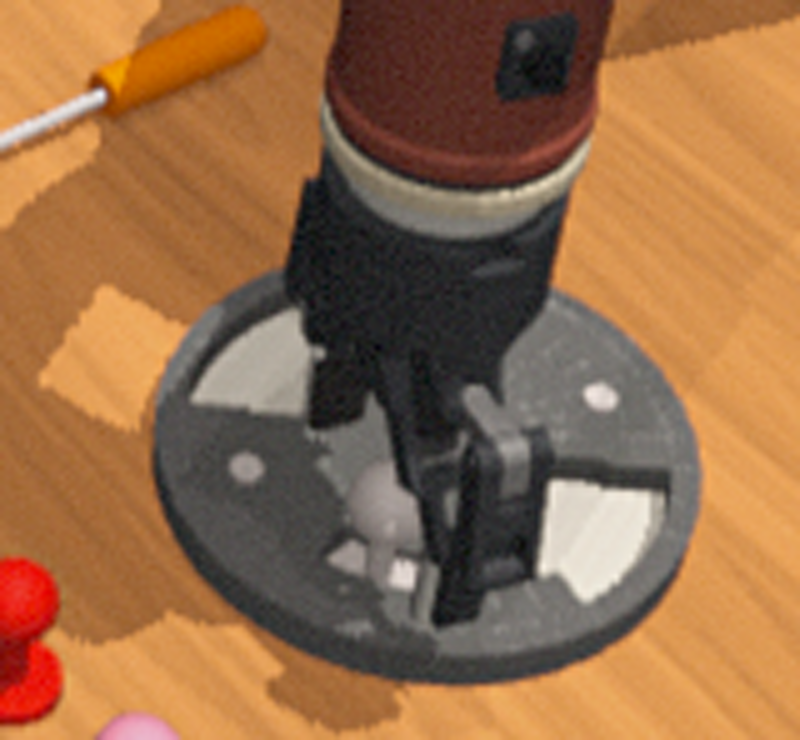

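The ball at (385,505) sits between the fingers at (340,390) and (490,530). I'll close on it.

```bash
python3 -m creep '[{"xyz":[0,0,0],"turn":[0,0,0],"claw":0},{"xyz":[0,0,0],"turn":[0,0,0],"claw":0},{"xyz":[0,0,0],"turn":[0,0,0],"claw":0},{"xyz":[0,0,0],"turn":[0,0,0],"claw":0},{"xyz":[0,0,0],"turn":[0,0,0],"claw":0},{"xyz":[0,0,0],"turn":[0,0,0],"claw":0},{"xyz":[0,0,0],"turn":[0,0,0],"claw":0},{"xyz":[0,0,0],"turn":[0,0,0],"claw":0}]' 50 >/dev/null
python3 go.py .5727 .2604 .028
python3 - <<'E'
import numpy as np
c=np.array([.5195,.222]);ang=[35.8,45,54,63,72,81,90,99,108,111]
p=np.array([c+.065*np.array([np.cos(a),np.sin(a)]) for a in np.radians(ang)])
M=np.array([[.276,.961],[.961,-.276]]);print((np.diff(p,axis=0)@M*1000).round(1).tolist());print(p.round(4).tolist())
E
```

```text
tcp [0.5737 0.2601 0.0282] to go mm [ 0.1 -1.1  0.2] z [ 0.001  0.    -1.   ] t 3.45 F [-0.6 -0.3  5.3] w 0.323
[[5.8, -8.7], [4.2, -9.3], [2.7, -9.8], [1.2, -10.1], [-0.4, -10.2], [-2.0, -10.0], [-3.6, -9.6], [-5.0, -8.9], [-2.0, -2.8]]
[[0.5722, 0.26], [0.5655, 0.268], [0.5577, 0.2746], [0.549, 0.2799], [0.5396, 0.2838], [0.5297, 0.2862], [0.5195, 0.287], [0.5093, 0.2862], [0.4994, 0.2838], [0.4962, 0.2827]]
```

```bash
python3 -m creep '[{"xyz":[0,0,0],"turn":[0,0,0],"claw":50},{"xyz":[0,0,0],"turn":[0,0,0],"claw":50},{"xyz":[0,0,4],"turn":[0,0,0],"claw":50},{"xyz":[0,0,0],"turn":[0,0,0],"claw":0},{"xyz":[0,0,0],"turn":[0,0,0],"claw":0},{"xyz":[0,0,0],"turn":[0,0,0],"claw":0},{"xyz":[0,0,0],"turn":[0,0,0],"claw":0},{"xyz":[0,0,0],"turn":[0,0,0],"claw":0}]' 50 >/dev/null
python3 go.py .5727 .2604 .024
```

```text
tcp [0.5728 0.2598 0.023 ] to go mm [ 0.5 -0.2 -1. ] z [-0.001 -0.    -1.   ] t 4.1167 F [-0.   0.4 -0.6] w 0.321
```

```bash
python3 -m creep '[{"xyz":[3,-4,0],"turn":[0,0,0],"claw":0},{"xyz":[2.8,-4.5,0],"turn":[0,0,0],"claw":0},{"xyz":[2.3,-4.6,0],"turn":[0,0,0],"claw":0},{"xyz":[1.9,-4.7,0],"turn":[0,0,0],"claw":0},{"xyz":[1.5,-4.9,0],"turn":[0,0,0],"claw":0},{"xyz":[1.2,-4.9,0],"turn":[0,0,0],"claw":0},{"xyz":[0.8,-5,0],"turn":[0,0,0],"claw":0},{"xyz":[0.4,-5.1,0],"turn":[0,0,0],"claw":0}]' >/dev/null
python3 go.py .5396 .2838 .024
```

```text
tcp [0.5401 0.2839 0.0233] to go mm [-0.3 -0.4 -0.7] z [-0. -0. -1.] t 4.7833 F [ 0.4  0.2 -0.9] w 0.325
```

Tracking well with hardly any force, so I'll continue to the gap.

```bash
python3 -m creep '[{"xyz":[0,-5.2,0],"turn":[0,0,0],"claw":0},{"xyz":[-0.5,-5.2,0],"turn":[0,0,0],"claw":0},{"xyz":[-0.8,-5,0],"turn":[0,0,0],"claw":0},{"xyz":[-1.2,-5,0],"turn":[0,0,0],"claw":0},{"xyz":[-1.6,-4.9,0],"turn":[0,0,0],"claw":0},{"xyz":[-2,-4.7,0],"turn":[0,0,0],"claw":0},{"xyz":[-2.3,-4.5,0],"turn":[0,0,0],"claw":0},{"xyz":[-2.7,-4.4,0],"turn":[0,0,0],"claw":0}]' >/dev/null
python3 -m creep '[{"xyz":[-2,-2.8,0],"turn":[0,0,0],"claw":0},{"xyz":[0,0,0],"turn":[0,0,0],"claw":0},{"xyz":[0,0,0],"turn":[0,0,0],"claw":0}]'>/dev/null
python3 go.py .4962 .2827 .024;  python3 - <<'E'
from h import *
s=cams.grab_frame("scene");t=cams.grab_frame("top")
a=cv2.resize(crop(t,230,270,75,69,5),(400,370));b=cv2.resize(crop(s,400,290,75,69,5),(400,370));cv2.imwrite("pics/c4.png",np.hstack([a,b]))
E
```

```text
tcp [0.4969 0.2824 0.0234] to go mm [ 0.  -0.8 -0.6] z [ 0.  0. -1.] t 5.7 F [ 0.1 -0.1 -0.6] w 0.323
```

View pics/c4.png

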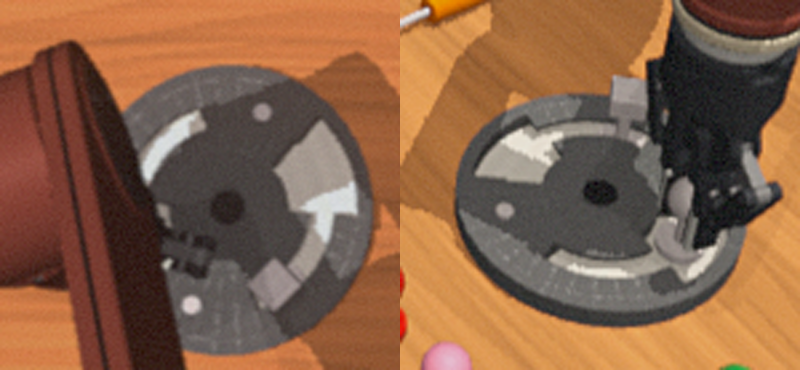

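Right half: the stud's round foot shows in the gap at (676,240), the old slot is empty, and the square stud at (628,100) is unmoved. Lifting gently.

```bash
python3 -m creep '[{"xyz":[0,-0.8,-3],"turn":[0,0,0],"claw":0},{"xyz":[0,0,-4],"turn":[0,0,0],"claw":0},{"xyz":[0,0,-5],"turn":[0,0,0],"claw":0},{"xyz":[0,0,-5],"turn":[0,0,0],"claw":0},{"xyz":[0,0,0],"turn":[0,0,0],"claw":0}]' >/dev/null
python3 go.py .4962 .2827 .12
```

```text
tcp [0.4973 0.2832 0.042 ] to go mm [ -0.7  -0.8 -78. ] z [ 0.002  0.001 -1.   ] t 6.2167 F [ 0.1 -0.9 -0.6] w 0.325
```

```bash
python3 -m creep '[{"xyz":[0,0,-10],"turn":[0,0,0],"claw":0},{"xyz":[0,0,-18],"turn":[0,0,0],"claw":0},{"xyz":[0,0,-18],"turn":[0,0,0],"claw":0},{"xyz":[0,0,-18],"turn":[0,0,0],"claw":0},{"xyz":[0,0,-14],"turn":[0,0,0],"claw":0},{"xyz":[0,0,0],"turn":[0,0,0],"claw":0},{"xyz":[0,0,0],"turn":[0,0,0],"claw":0}]' >/dev/null
python3 go.py .555 -.202 .12
python3 - <<'E'
from h import *
s=cams.grab_frame("scene");t=cams.grab_frame("top")
a=cv2.resize(crop(t,230,270,75,69,5),(400,370));b=cv2.resize(crop(s,400,260,85,78,5),(400,370));cv2.imwrite("pics/c5.png",np.hstack([a,b]))
E
```

```text
tcp [0.4969 0.2831 0.1195] to go mm [-450.2  189.8   -0.8] z [ 0.002  0.001 -1.   ] t 6.8 F [-0.9  0.7 -1.2] w 0.327
```

View pics/c5.png

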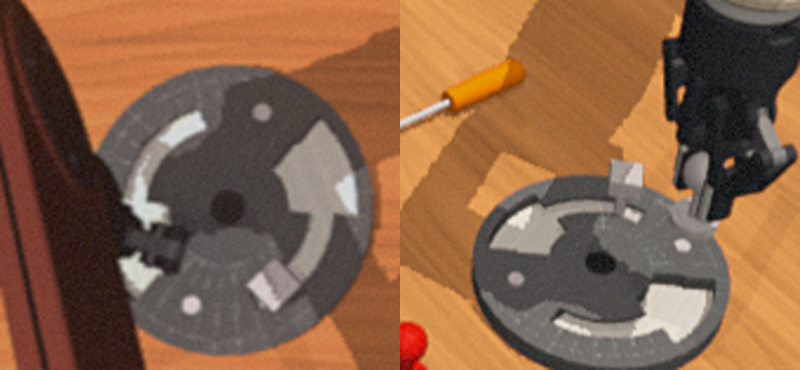

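The stud hangs upright under the fingers at (697,200), clear of the plate, and the square stud is in place. Carrying it to the tray.

```bash
python3 -m creep '[{"xyz":[-10,4,0],"turn":[0,0,0],"claw":0},{"xyz":[-18,7.5,0],"turn":[0,0,0],"claw":0},{"xyz":[-25,10.5,0],"turn":[0,0,0],"claw":0},{"xyz":[-25,10.5,0],"turn":[0,0,0],"claw":0},{"xyz":[-25,10.5,0],"turn":[0,0,0],"claw":0},{"xyz":[-25,10.5,0],"turn":[0,0,0],"claw":0},{"xyz":[-25,10.5,0],"turn":[0,0,0],"claw":0},{"xyz":[-25,10.5,0],"turn":[0,0,0],"claw":0}]' >/dev/null
python3 -m creep '[{"xyz":[-25,10.5,0],"turn":[0,0,0],"claw":0},{"xyz":[-25,10.5,0],"turn":[0,0,0],"claw":0},{"xyz":[-25,10.5,0],"turn":[0,0,0],"claw":0},{"xyz":[-25,10.5,0],"turn":[0,0,0],"claw":0},{"xyz":[-25,10.5,0],"turn":[0,0,0],"claw":0},{"xyz":[-25,10.5,0],"turn":[0,0,0],"claw":0},{"xyz":[-25,10.5,0],"turn":[0,0,0],"claw":0},{"xyz":[-25,10.5,0],"turn":[0,0,0],"claw":0}]' >/dev/null
python3 go.py .555 -.202 .12
```

```text
tcp [ 0.5429 -0.126   0.117 ] to go mm [-69.6  32.7  -3.1] z [-0.002  0.001 -1.   ] t 8.2333 F [ 0.4  0.6 -1.1] w 0.322
```

```bash
python3 -m creep '[{"xyz":[-20,9,0],"turn":[0,0,0],"claw":0},{"xyz":[-20,9,0],"turn":[0,0,0],"claw":0},{"xyz":[-16,8,0],"turn":[0,0,0],"claw":0},{"xyz":[-10,5,10],"turn":[0,0,0],"claw":0},{"xyz":[-4,2,20],"turn":[0,0,0],"claw":0},{"xyz":[0,0,20],"turn":[0,0,0],"claw":0},{"xyz":[0,0,15],"turn":[0,0,0],"claw":0},{"xyz":[0,0,10],"turn":[0,0,0],"claw":0}]' >/dev/null
python3 -m creep '[{"xyz":[0,0,0],"turn":[0,0,0],"claw":0},{"xyz":[0,0,0],"turn":[0,0,0],"claw":0}]' >/dev/null
python3 go.py .555 -.202 .0235
python3 - <<'E'
from h import *
s=cams.grab_frame("scene");t=cams.grab_frame("top")
a=cv2.resize(crop(t,460,262,75,69,5),(400,370));b=cv2.resize(crop(s,270,175,65,60,5),(400,370));cv2.imwrite("pics/c6.png",np.hstack([a,b]))
E
```

```text
tcp [ 0.5556 -0.2002  0.0421] to go mm [-1.9 -0.  18.6] z [-0.002  0.001 -1.   ] t 9.0667 F [ 0.4  0.1 -0.5] w 0.321
```

View pics/c6.png

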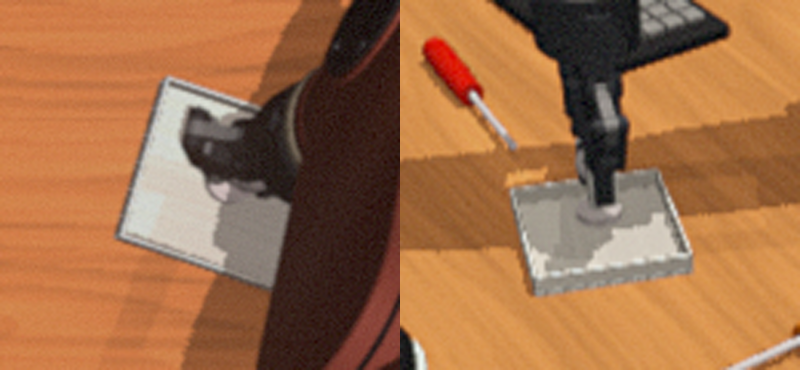

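The foot hovers over the tray's interior (right half, about (600,213)). Lowering slowly to touch.

```bash
python3 -m creep '[{"xyz":[-2,0,6],"turn":[0,0,0],"claw":0},{"xyz":[0,0,5],"turn":[0,0,0],"claw":0},{"xyz":[0,0,4],"turn":[0,0,0],"claw":0},{"xyz":[0,0,2],"turn":[0,0,0],"claw":0},{"xyz":[0,0,0],"turn":[0,0,0],"claw":0},{"xyz":[0,0,0],"turn":[0,0,0],"claw":0}]' >/dev/null
python3 go.py .555 -.202 .0235
```

```text
tcp [ 0.5558 -0.2025  0.0261] to go mm [ 0.3 -0.9  2.6] z [-0.  0. -1.] t 9.6667 F [-0.9 -1.3 -0.9] w 0.322
```

```bash
python3 -m creep '[{"xyz":[0,0,1],"turn":[0,0,0],"claw":0},{"xyz":[0,0,1],"turn":[0,0,0],"claw":0},{"xyz":[0,0,1],"turn":[0,0,0],"claw":0},{"xyz":[0,0,0],"turn":[0,0,0],"claw":0},{"xyz":[0,0,0],"turn":[0,0,0],"claw":0}]' >/dev/null
python3 go.py .555 -.202 .0225
```

```text
tcp [ 0.5559 -0.2026  0.0233] to go mm [ 0.3 -1.1  0.8] z [-0.  0. -1.] t 10.0833 F [-0.6  0.5 -1.4] w 0.323
```

```bash
python3 -m creep '[{"xyz":[0,0,0.7],"turn":[0,0,0],"claw":0},{"xyz":[0,0,0.7],"turn":[0,0,0],"claw":0},{"xyz":[0,0,0],"turn":[0,0,0],"claw":0},{"xyz":[0,0,0],"turn":[0,0,0],"claw":0}]' >/dev/null
python3 go.py .555 -.202 .0225
```

```text
tcp [ 0.5559 -0.2026  0.0218] to go mm [ 0.3 -1.  -0.7] z [-0.  0. -1.] t 10.4167 F [-0.1 -0.3 -0.4] w 0.325
```

```bash
python3 -m creep '[{"xyz":[0,0,0.7],"turn":[0,0,0],"claw":0},{"xyz":[0,0,0.7],"turn":[0,0,0],"claw":0},{"xyz":[0,0,0],"turn":[0,0,0],"claw":0},{"xyz":[0,0,0],"turn":[0,0,0],"claw":0}]' >/dev/null
python3 go.py .555 -.202 .0225;python3 - <<'E'
from h import *
s=cams.grab_frame("scene")
cv2.imwrite("pics/c7.png",crop(s,270,185,45,40,8))
E
```

```text
tcp [ 0.5565 -0.2029  0.0212] to go mm [ 0.4 -1.7 -1.3] z [ 0.001 -0.    -1.   ] t 10.75 F [-0.7  0.3  4.3] w 0.325
```

View pics/c7.png

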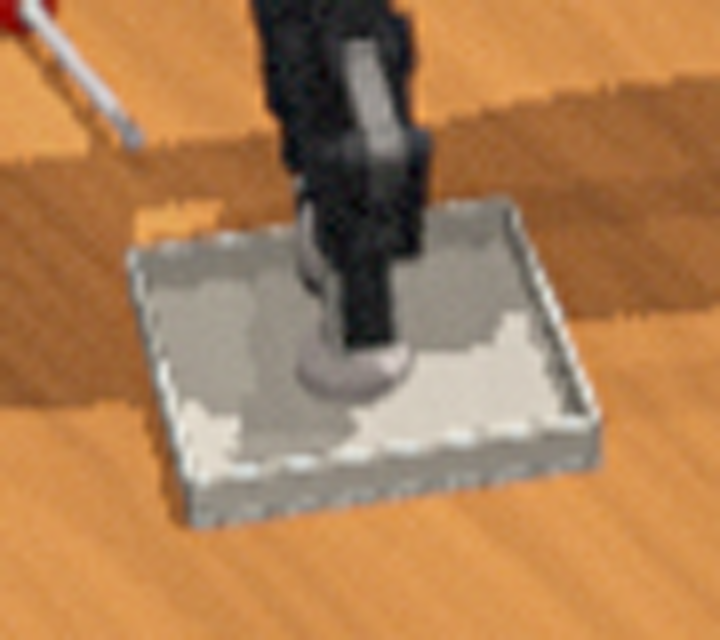

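Contact registered (+4.3 N). The foot (355,370) sits on the tray floor near its centre. Releasing and rising straight up.

```bash
python3 -m creep '[{"xyz":[0,0,0],"turn":[0,0,0],"claw":40},{"xyz":[0,0,0],"turn":[0,0,0],"claw":50},{"xyz":[0,0,0],"turn":[0,0,0],"claw":65},{"xyz":[0,0,0],"turn":[0,0,0],"claw":75},{"xyz":[0,0,0],"turn":[0,0,0],"claw":75}]' 
python3 -m creep '[{"xyz":[0,0,-8],"turn":[0,0,0],"claw":75},{"xyz":[0,0,-15],"turn":[0,0,0],"claw":75},{"xyz":[0,0,-20],"turn":[0,0,0],"claw":75},{"xyz":[0,0,-25],"turn":[0,0,0],"claw":75},{"xyz":[0,0,-30],"turn":[0,0,0],"claw":75},{"xyz":[0,0,-30],"turn":[0,0,0],"claw":75},{"xyz":[15,-30,-15],"turn":[0,0,0],"claw":75},{"xyz":[15,-30,0],"turn":[0,0,0],"claw":75}]' >/dev/null
python3 -m creep '[{"xyz":[30,-20,0],"turn":[0,0,0],"claw":75},{"xyz":[30,-20,0],"turn":[0,0,0],"claw":75},{"xyz":[30,-20,0],"turn":[0,0,0],"claw":75},{"xyz":[30,0,0],"turn":[0,0,0],"claw":75},{"xyz":[30,0,0],"turn":[0,0,0],"claw":75},{"xyz":[0,0,0],"turn":[0,0,0],"claw":75},{"xyz":[0,0,0],"turn":[0,0,0],"claw":75}]'
python3 - <<'E'
from h import *
s=cams.grab_frame("scene");t=cams.grab_frame("top")
cv2.imwrite("pics/c8.png",np.hstack([cv2.resize(t["img"],(400,300)),cv2.resize(crop(s,345,250,150,112,4)[:,:,::-1],(400,300))])[:,:,::-1])
E
```

```text
clock: 11.22
eef_pos: [0.5558, -0.2026, 0.0202]
tcp_rot: [-0.0, 0.799, 0.602, -0.0]
wrist_force: [-0.0, 0.7, 0.1]
gripper_width: 0.747
clock: 12.47
eef_pos: [0.4906, 0.0047, 0.1642]
tcp_rot: [0.0, 0.798, 0.603, 0.0]
wrist_force: [0.3, 0.6, -0.0]
gripper_width: 0.748
```

View pics/c8.png

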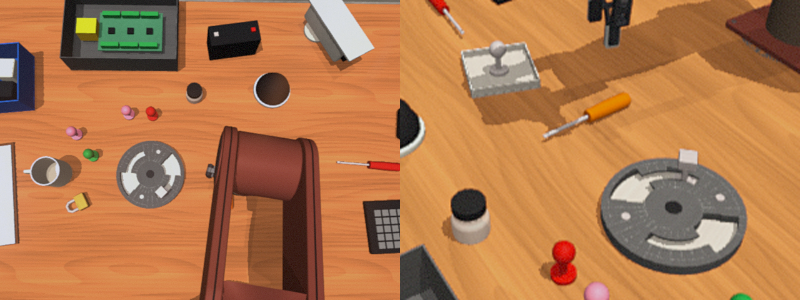

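The ball stud stands upright in the tray (right half, about (497,58)). The plate's slot is empty, the square stud at (688,160) is in its place, and the gripper is clear.

```bash
python3 -c "
from cell import job,arm
print(arm.state()['wrist_force'].round(1));print(job.hand_in())"
```

```text
[0.3 0.1 0.7]
the job is handed in; nothing more can be done
None
```

The job is done and handed in: the ball-headed stud now stands upright on its foot near the middle of the square tray. I gripped it by the ball, slid it about 75° along its slot to the exit gap, lifted it straight out there, and lowered it until it touched the tray floor with about 4 N.

- **Last checks:** the last scene-camera picture shows the stud upright in the tray, its slot empty, the square-headed stud still in the other slot, and the gripper clear. In the last top view the arm hid the tray, so only the scene camera confirms the placing.
- **Forces and time:** wrist-force readings between moves never exceeded about 5 N, and the last clock reading before hand-in was about 12.5 s of the 51 s allowed.
- **Re-grip:** my first grip was a little high on the ball (about 5 N upward on the tool), so I opened, went 4 mm lower and gripped again before pushing.
- **Disagreement:** the two cameras put the plate centre 3–5 mm apart. I used the top camera's value, and the stud followed the slot without resistance.

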